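Sort stripped-down valve parts back into their picking bins

ROBOT

A 6-joint arm with a two-finger parallel gripper is mounted at the origin on the work surface. World frame = base frame: x ahead of the robot, y to its left, z up, the work surface at z = 0. Lengths are in m, angles in degrees, forces in N, time in s.
With the tool pointing down it reaches from about 0.35 to 0.875 m from the base axis. Payload 4.2 kg.
Tool frame: the origin (TCP) lies on the centre line of the jaws, within the pads' length; the fingertips stand 25 mm ahead of it and the grasp point (between the pads) lies 6 mm ahead of it (arm.nose_length is the distance from the TCP to the fingertips, in m); z points along the fingers, y is the direction in which the jaws open and shut (so a half turn about z gives the same grasp; the last joint's range is limited). The gripper opens to 87 mm and grips with 3 to 60 N. Pads are 19 mm wide; open, the fingers measure 117 mm over their backs; the gripper's body (75 mm by 190 mm) begins 51 mm behind the grasp point.
Start: joints at [79.733, 22.042, 0.453, 0, -68.411, -14.817], TCP at [0.265, 0.566, 0.248] pointing down, gripper open.
Joint ranges: [-179.83, 179.83], [-69.29, 118.12], [-61.27, 80.66], [-181.25, 117.63], [-171.15, -9.14], [-177.46, 177.46]. Speed limits (degrees/s): [159.86, 159.86, 180, 180, 180, 180].

INTERFACE

Orientations are given as a 3x3 rotation matrix whose columns are the frame's x, y, z axes.
In Python, from bench import arm, vision, order gives the robot as it stands.
- The arm moves only by the tool drive_tool, never from a script. Its argument "commands" is a list of rows, each a list of 5 numbers: the gripper command: -1 is fully open, 1 is shut, values between are in proportion, then the shift along the tool's x, y, z in cm, then the turn about the tool's z in rad. A call has 1 to 12 rows; each row is the pose to reach, as a shift and turn from the pose measured when the call began, along the tool's axes at that moment; what a row does not reach only later rows make up. A row lasts 1/8 s, in which the tool goes at most 62.5 mm and 10.7 degrees, less where a joint would pass 70% of its speed; a pose out of reach is approached as far as the arm can. A call with a gripper value outside its range is refused whole. The fingers move at their own pace and stop on an object; the grip force is fixed at half the most. Time passes only in rows, so rows that repeat a pose let the fingers close. It gives the time, the measured TCP pose, the force and the opening at its end, in the units of the state.
- arm.get_obs(): the state, without advancing time (a new reading comes with each control period).
- vision.snapshot(name): name is "scene" or "top"; returns the picture (384x512x3 uint8, blue, green, red); there is no depth.
- vision.camera_info(name): a dict with "vfov" (degrees; the focal length in pixels is half the picture's height over the tangent of half this angle, whatever the lens; pixels are square), "cx", "cy" (the principal point, pixels), "R" (3x3) and "t" (3): a world point X has camera coordinates R X + t. Camera axes: x right, y down, z forward; pixel columns grow to the right and rows downward; lengths in m; the calibration is good to about 2 mm. A picture is of the moment at which its call begins. camera_info takes no time and is no camera call.
- order.hand_in(): hands the job in, once; it reports no verdict.
The state is a dict: "t": time; "qpos": joint angles; "qvel": joint speeds; "effort": joint torques, N m; "ee_pos": TCP position; "orientation": TCP orientation; "ft_force": force on the tool from outside, world axes, zero at the start; "moment": the same for the moment, N m; "gripper_width": finger opening in m.
Only numpy, scipy, OpenCV 4.12 (cv2) and the standard library are available. Lean on these libraries where they do the work, as an engineer would, in place of code of your own. Each camera call takes 0.05 s, during which the arm holds its last target. There are 200 camera calls.

TASK

Four machined parts from a strip-down lie mixed on the bench: put each back into the bin of the grey row that holds stock of the same shape and size, on the bin's floor in front of that stock and the same way up as it lies now. Their faces are finished, so set each part down gently instead of dropping it, and leave the part-built valve body standing among them where it is.

Things in the scene. Friction and masses are not known exactly. Their poses are not given: they have to be found in the camera images.
- nut30: Loose large steel hex nut, 46 mm across flats (53 over corners), 24 mm high, 30 mm bore, lying flat, about 0.2 kg. Origin: centre of its underside, z up; a pair of flats faces along its own +x and -x, the others every 60 degrees.
- flanged_bush: Loose brass flanged bush standing on its flange: flange 46 mm diameter and 5 mm thick at the bottom, tube 32 mm outside, 36 mm total height, about 0.15 kg. Origin: centre of its underside, z up.
- plain_bush: Loose plain brass bush (no flange) standing upright: 32 mm outside diameter, 36 mm high, about 0.11 kg. Origin: centre of its underside, z up.
- fork_head: Loose steel fork head (clevis) lying on its side: 62 mm long along its x, 24 mm wide (y), 24 mm high; two prongs with a 12 mm slot between towards -x, a solid block past the middle, a round 20 mm neck towards +x. About 0.17 kg, centre of mass near the middle. Origin: centre of its underside, z up; grasp it across y near x = 0.
- bin_nut30: Fixed grey open bin, one of five in a row, 170 (x) x 122 (y) x 60 mm, walls and floor 3 mm. Origin: centre of its underside; +x to its back, away from the robot, y along the row, z up. Front lip 28 mm high; sides rise to 60 at mid length. Fixed stock at the back (x over 0.03 m): two large hex nuts 46 mm across flats, 24 mm high. Empty in front.
- bin_nut20: Fixed grey open bin, one of five in a row, 170 (x) x 122 (y) x 60 mm, walls and floor 3 mm. Origin: centre of its underside; +x to its back, away from the robot, y along the row, z up. Front lip 28 mm high; sides rise to 60 at mid length. Fixed stock at the back: three small hex nuts 30 mm across flats, 16 mm high. None of the loose parts belongs here.
- bin_flanged: Fixed grey open bin, one of five in a row, 170 (x) x 122 (y) x 60 mm, walls and floor 3 mm. Origin: centre of its underside; +x to its back, away from the robot, y along the row, z up. Front lip 28 mm high; sides rise to 60 at mid length. Fixed stock at the back (x over 0.03 m): two flanged brass bushes 36 mm high. Empty in front.
- bin_bush: Fixed grey open bin, one of five in a row, 170 (x) x 122 (y) x 60 mm, walls and floor 3 mm. Origin: centre of its underside; +x to its back, away from the robot, y along the row, z up. Front lip 28 mm high; sides rise to 60 at mid length. Fixed stock at the back (x over 0.04 m): three plain brass bushes without flange, 32 mm diameter, standing 36 mm high. Empty in front.
- bin_fork: Fixed grey open bin, one of five in a row, 170 (x) x 122 (y) x 60 mm, walls and floor 3 mm. Origin: centre of its underside; +x to its back, away from the robot, y along the row, z up. Front lip 28 mm high; sides rise to 60 at mid length. Fixed stock at the back (x over 0.018 m): three steel fork heads lying lengthwise, 24 mm high. Empty in front.
- valve_body: Part-built valve body standing loose on the bench among the parts: an aluminium ring 90 mm diameter, 48 mm high, about 0.8 kg, a stem inside. To be left alone. Origin: centre of its underside, z up.
Mind the look-alikes: they are no part of the job. Leave any blue or purple look-alike of the flanged_bush alone.

How it is judged:
By the outcome, as a careful person would: the job done as asked, in the order asked, and still so for the second after the job is handed in, with the robot touching nothing.
It also fails if it takes over 115 s, if anything falls off the work surface, if the arm or the gripper's body presses on something with over 40 N, if the wrist force passes 120 N, or if a joint passes its speed limit or range.

## Working session

There is one attempt and no reset: what is moved stays moved. The work goes in short steps, Python scripts to look and compute and a tool call to move; the robot and the scene stay as the last step left them, time stands still between calls to the robot, and variables do not carry over. Pictures are saved under pics/ and viewed, about 12 in all and at most 16, crops included, and the job is handed in when it is done.

Besides the shell and the picture viewer there is one more tool, called after ">>>" by a JSON object that holds its "op" and its "data". drive_tool: Moves the arm, as the interface text tells. Its arguments: {"type":"object","properties":{"commands":{"type":"array"}},"required":["commands"]}

```bash
mkdir -p pics
python3 - <<'E'
from bench import arm, vision
import cv2
for n in("scene","top"):
    cv2.imwrite(f"pics/{n}0.png",vision.snapshot(n)); print(n,vision.camera_info(n))
o=arm.get_obs(); print(o)
E
```

```text
scene {'vfov': 54.270731478035906, 'cx': 261.40348180612426, 'cy': 196.62141060103428, 'R': array([[ 0.54872113,  0.83597808,  0.0067651 ],
       [ 0.72538962, -0.47207892, -0.50095048],
       [-0.41558996,  0.27978945, -0.86544951]]), 't': array([-0.24252134, -0.31386684,  1.08789729])}
top {'vfov': 47.4638475464128, 'cx': 257.6006355084889, 'cy': 190.0738780495717, 'R': array([[-0.00987111, -0.9997615 ,  0.01948084],
       [-0.99657353,  0.00823597, -0.08230049],
       [ 0.08212041, -0.02022649, -0.99641714]]), 't': array([-0.01458019,  0.4407207 ,  1.06748415])}
{'t': 0.1, 'qpos': array([ 7.97344476e+01,  2.20881354e+01,  3.88123486e-01, -2.45270290e-02,
       -6.84116525e+01, -1.48179107e+01]), 'qvel': array([-0.0242527 , -0.00996931,  0.15828635,  0.07364072,  0.0269646 ,
       -0.03349806]), 'effort': array([-6.76267500e-04, -3.91687131e+01,  1.87937701e+01,  4.23200324e+00,
        1.34558979e-02, -7.49450055e-05]), 'ee_pos': array([0.26472728, 0.56563217, 0.24655576]), 'orientation': array([[ 9.05624289e-01, -4.24080300e-01, -7.38987647e-04],
       [-4.24080929e-01, -9.05622413e-01, -1.84674633e-03],
       [ 1.13924961e-04,  1.98584890e-03, -9.99998022e-01]]), 'ft_force': array([-0.12348586, -0.14515746, -0.13627901]), 'moment': array([-0.01891227, -0.01187452, -0.02326445]), 'gripper_width': 0.0869956510576812}
```

View pics/top0.png

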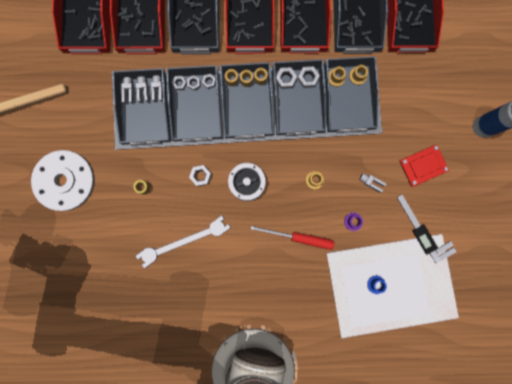

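View pics/scene0.png

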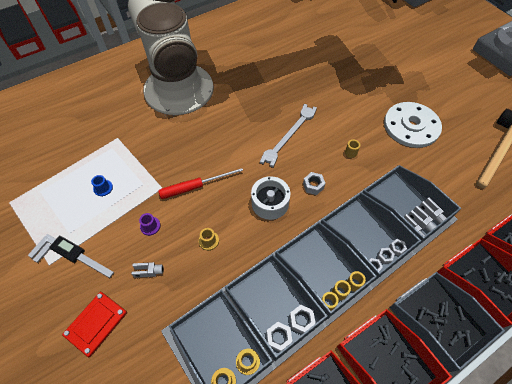

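The top view shows the bins, left to right, as fork, nut20, bush, nut30 and flanged. The loose parts are the plain bush (140,187), nut (200,176), valve (247,182), flanged bush (315,180) and fork (373,183). The purple and blue bushes are decoys. The scene view agrees. Next I'll zoom in and triangulate.

```bash
cat > h.py <<'E'
import numpy as np, cv2
from bench import arm, vision
def cam(n):
    c=vision.camera_info(n); return c, 192/np.tan(np.radians(c['vfov']/2))
def plane(n,u,v,z):
    c,f=cam(n); R,t=c['R'],c['t']; C=-R.T@t
    d=R.T@np.array([(u-c['cx'])/f,(v-c['cy'])/f,1]); return C+d*(z-C[2])/d[2]
def proj(n,X):
    c,f=cam(n); p=np.asarray(X,float)@c['R'].T+c['t']; return p[...,:2]/p[...,2:]*f+[c['cx'],c['cy']]
def crop(n,img,u,v,w,h,s,name):
    M=np.float32([[s,0,-s*u],[0,s,-s*v]])
    o=cv2.warpAffine(img,M,(int(w*s),int(h*s)),flags=cv2.INTER_CUBIC); cv2.imwrite('pics/'+name,o)
E
python3 - <<'E'
from h import *
t=cv2.imread('pics/top0.png'); s=cv2.imread('pics/scene0.png')
crop('top',t,108,55,290,150,2.75,'tz.png')
tiles=[]
for (u,v) in [(140,187),(200,176),(315,180),(373,183)]:
    tiles.append(cv2.resize(t[v-16:v+16,u-16:u+16],(190,190),interpolation=cv2.INTER_CUBIC))
tiles2=[]
for (u,v) in [(353,148),(314,183),(209,239),(147,269)]:
    tiles2.append(cv2.resize(s[v-19:v+19,u-19:u+19],(190,190),interpolation=cv2.INTER_CUBIC))
cv2.imwrite('pics/tiles.png',np.vstack([np.hstack(tiles),np.hstack(tiles2)]))
for n,pt,ps in [('bush',(140,187),(353,148)),('nut',(200,176),(314,183)),('fl',(315,180),(209,239)),('fork',(373,183),(147,269)),('valve',(247,182),(271,198))]:
    print(n,plane('top',*pt,.024).round(4),plane('scene',*ps,.02).round(4))
E
```

```text
bush [0.4501 0.271  0.024 ] [0.4527 0.2732 0.02  ]
nut [0.4762 0.1237 0.024 ] [0.4826 0.1252 0.02  ]
fl [ 0.464  -0.1613  0.024 ] [ 0.4724 -0.159   0.02  ]
fork [ 0.4554 -0.3059  0.024 ] [ 0.461  -0.3028  0.02  ]
valve [0.4604 0.0076 0.024 ] [0.4606 0.0147 0.02  ]
```

View pics/tz.png

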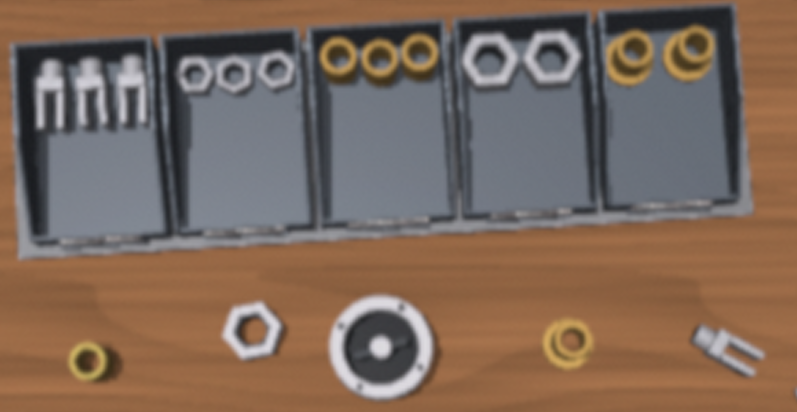

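View pics/tiles.png

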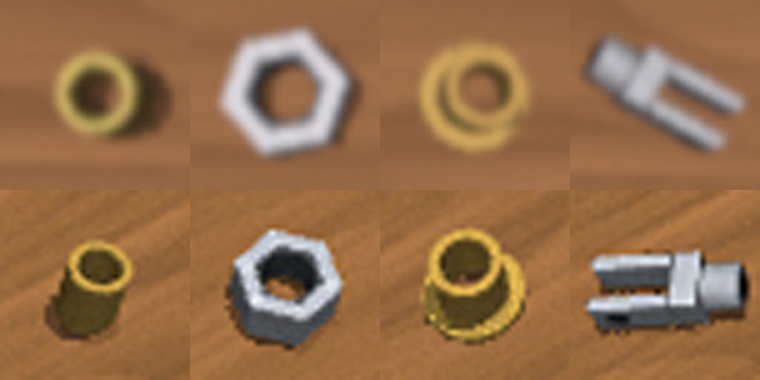

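Run:
```python
from h import *
for n,c,p,z in [('bush','top',(139.9,186.4),.036),('bush','scene',(353.2,144),.036),('nut','top',(199.8,175.1),.024),('nut','scene',(313.9,178.9),.024),
 ('fl top','top',(316.6,178.4),.036),('flange','top',(314.3,179.9),.005),('fl','scene',(206.6,233.2),.036),('fork','top',(372.8,182.2),.018),
 ('fork neck','top',(357-.5+28/5.94,167-.5+58/5.94),.018),('fork prong','top',(357-.5+163/5.94,167-.5+125/5.94),.018)]:
    print(n,c,plane(c,*p,z).round(4))
# row corners, floor-level front lip z=.028? stock positions
T=lambda x,y:(108+x/2.75,55+y/2.75)
for n,p,z in [('FL',(20,258),0),('FR',(750,213),0),('BL',(12,44),.06),('BR',(735,5),.06),
 ('nutstock1',(490,60),.027),('nutstock2',(552,58),.027),('b1',(338,57),.039),('b3',(419,51),.039),('f1',(634,45),.039),('f2',(694,44),.039),
 ('d1F',(172,236),.028),('d2F',(317,227),.028),('d3F',(460,217),.028),('d4F',(604,208),.028),('d1B',(158,40),.06),('d2B',(306,31),.06),('d3B',(452,22),.06),('d4B',(596,14),.06)]:
    print(n,plane('top',*T(*p),z).round(4))
```

```text
bush top [0.4505 0.2683 0.036 ]
bush scene [0.4508 0.2709 0.036 ]
nut top [0.4784 0.1242 0.024 ]
nut scene [0.4749 0.1301 0.024 ]
fl top top [ 0.4667 -0.1635  0.036 ]
flange top [ 0.4663 -0.1625  0.005 ]
fl scene [ 0.4646 -0.1585  0.036 ]
fork top [ 0.458  -0.3072  0.018 ]
fork neck top [ 0.4732 -0.2785  0.018 ]
fork prong top [ 0.4443 -0.3348  0.018 ]
FL [0.5499 0.3404 0.    ]
FR [ 0.5881 -0.337   0.    ]
BL [0.7303 0.3323 0.06  ]
BR [ 0.7644 -0.3112  0.06  ]
nutstock1 [ 0.726  -0.0934  0.027 ]
nutstock2 [ 0.7277 -0.1504  0.027 ]
b1 [0.725  0.0455 0.039 ]
b3 [ 0.7304 -0.0279  0.039 ]
f1 [ 0.7354 -0.2238  0.039 ]
f2 [ 0.7362 -0.2787  0.039 ]
d1F [0.564  0.1961 0.028 ]
d2F [0.5714 0.0656 0.028 ]
d3F [ 0.5799 -0.0638  0.028 ]
d4F [ 0.5874 -0.195   0.028 ]
d1B [0.7336 0.2039 0.06  ]
d2B [0.7414 0.0729 0.06  ]
d3B [ 0.7493 -0.057   0.06  ]
d4B [ 0.7564 -0.1859  0.06  ]
```

Pitch between the bins is 131 mm, the row is yawed about 3.4°, and the measured nut and valve sizes match the given ones. The two cameras agree to within 3–7 mm, so I'll use averages. Plain bush first.

```bash
cat >> h.py <<'E'
def go(x,y,z,yaw):
    o=arm.get_obs(); R=o['orientation']; d=R.T@(np.array([x,y,z])-o['ee_pos'])*100
    a=np.degrees(np.arctan2(R[1,1],R[0,1])); w=(yaw-a+90)%180-90
    print('t',round(o['t'],2),'p',o['ee_pos'].round(4),'yaw',a.round(1),'q',o['qpos'].round(0),'F',o['ft_force'].round(1),'w',round(o['gripper_width'],4),'\n shift cm',d.round(2),'turn rad',-np.radians(w).round(3))
E
python3 -c "
from h import *
go(.4507,.2697,.16,93.4)"
```

```text
t 0.1 p [0.2647 0.5656 0.2466] yaw -115.1 q [ 80.  22.   0.  -0. -68. -15.] F [-0.1 -0.1 -0.1] w 0.087 
 shift cm [29.39 18.9   8.7 ] turn rad -0.497
```

>>> {"op": "drive_tool", "data": {"commands": [[-1, 4.9, 3.15, 1.4, -0.08], [-1, 9.8, 6.3, 2.9, -0.17], [-1, 14.7, 9.4, 4.3, -0.25], [-1, 19.6, 12.6, 5.8, -0.33], [-1, 24.5, 15.7, 7.2, -0.42], [-1, 29.4, 18.9, 8.7, -0.497], [-1, 29.4, 18.9, 8.7, -0.497], [-1, 29.4, 18.9, 8.7, -0.497], [-1, 29.4, 18.9, 8.7, -0.497]]}}

```text
t: 1.23
ee_pos: [0.4505, 0.2708, 0.1603]
orientation: [[0.998, 0.061, -0.0], [0.061, -0.998, -0.001], [-0.0, 0.001, -1.0]]
ft_force: [-0.5, -0.5, -0.4]
gripper_width: 0.087
```

Run:
```python
from h import *
go(.4507,.2697,.031,93.4)
s=vision.snapshot('scene');t=vision.snapshot('top')
o=arm.get_obs()
p=o['ee_pos']; tip=p+o['orientation']@np.array([0,0,.025])
print(proj('scene',tip),proj('top',tip),proj('top',[.4507,.2697,.036]))
a=cv2.resize(s[90:190,300:400],(400,400),interpolation=2); b=cv2.resize(t[130:230,90:190],(400,400),interpolation=2)
cv2.imwrite('pics/c1.png',np.hstack([a,b]))
```

```text
t 1.23 p [0.4505 0.2708 0.1603] yaw -86.5 q [ 49.  17. -21.   0. -52.  45.] F [-0.5 -0.5 -0.4] w 0.087 
 shift cm [1.000e-02 1.000e-01 1.293e+01] turn rad 0.001
[362.49984879 116.94618549] [127.54607211 182.36235624] [139.31152967 186.30434429]
```

View pics/c1.png

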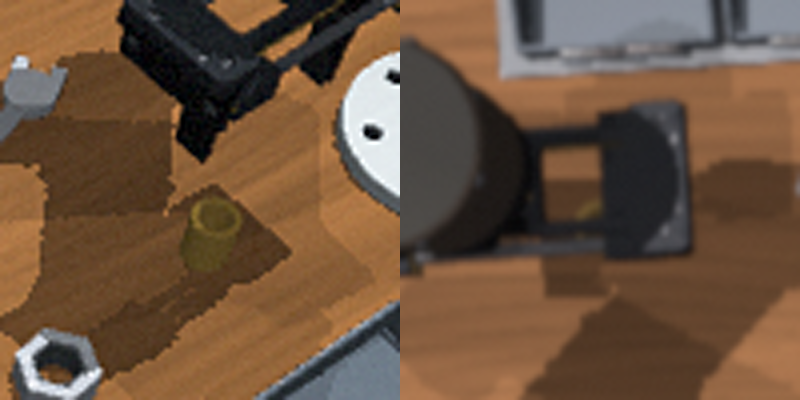

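The gripper is over the plain bush. The tip midpoint, predicted at (250,108) in the left crop, lies between the fingers. Descending, with tips 6 mm above the bench, then closing.

>>> {"op": "drive_tool", "data": {"commands": [[-1, 0, 0.1, 5, 0], [-1, 0, 0.1, 9, 0], [-1, 0, 0.1, 11.5, 0], [-1, 0, 0.1, 12.9, 0], [-1, 0, 0.1, 12.9, 0], [1, 0, 0.1, 12.9, 0], [1, 0, 0.1, 12.9, 0], [1, 0, 0.1, 12.9, 0], [1, 0, 0.1, 12.9, 0], [1, 0, 0.1, 12.9, 0], [1, 0, 0.1, 12.9, 0], [1, 0, 0.1, 12.9, 0]]}}

```text
t: 2.82
ee_pos: [0.4505, 0.2697, 0.0313]
orientation: [[0.998, 0.061, -0.0], [0.061, -0.998, -0.001], [-0.0, 0.001, -1.0]]
ft_force: [0.2, 0.4, 0.9]
gripper_width: 0.031
```

```bash
python3 -c "
from h import *
go(.631,.0024,.16,93.4)"
```

```text
t 2.83 p [0.4505 0.2697 0.0313] yaw -86.5 q [ 49.  28. -28.   0. -34.  45.] F [0.2 0.4 0.9] w 0.031 
 shift cm [ 16.39  27.8  -12.84] turn rad 0.002
```

>>> {"op": "drive_tool", "data": {"commands": [[1, 0, 0, -3, 0], [1, 0, 0, -7.5, 0], [1, 0, 0, -12.5, 0], [1, 2, 3.5, -12.8, 0], [1, 4.7, 8, -12.8, 0], [1, 7.7, 13, -12.8, 0], [1, 10.6, 18, -12.8, 0], [1, 13.6, 23, -12.8, 0], [1, 15.5, 26.3, -12.8, 0], [1, 16.4, 27.8, -12.8, 0], [1, 16.4, 27.8, -12.8, 0], [1, 16.4, 27.8, -12.8, 0]]}}

```text
t: 4.32
ee_pos: [0.6304, 0.0033, 0.1594]
orientation: [[0.998, 0.062, -0.001], [0.062, -0.998, -0.001], [-0.001, 0.001, -1.0]]
ft_force: [-0.2, 0.0, -1.7]
gripper_width: 0.0316
```

Run:
```python
from h import *
go(.631,.0024,.034,93.4)
s=vision.snapshot('scene')
print(proj('scene',[.631,.0024,.003]))
cv2.imwrite('pics/c2.png',cv2.resize(s[120:320,200:420],(660,600),interpolation=2))
```

```text
t 4.33 p [0.6304 0.0033 0.1594] yaw -86.4 q [ 15.  27.  -6.   0. -58.  79.] F [-0.2  0.  -1.7] w 0.0316 
 shift cm [ 0.06  0.08 12.54] turn rad 0.003
[309.49727672 260.8467086 ]
```

View pics/c2.png

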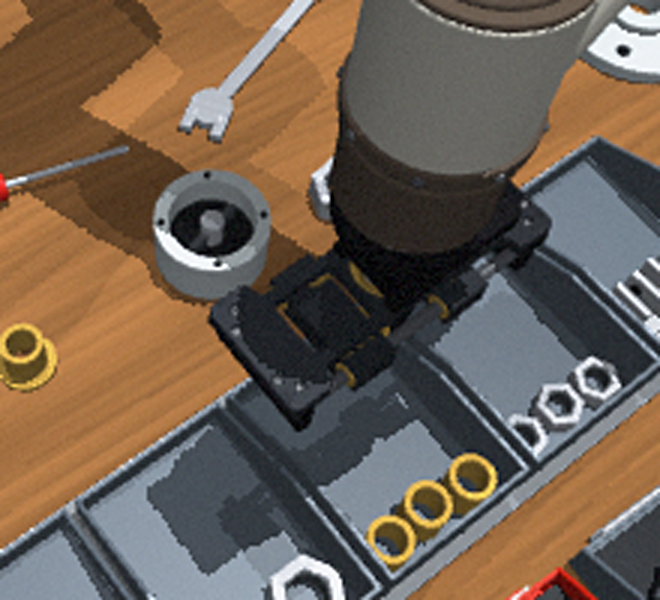

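Predicted spot (328,422) in the crop is the empty floor of the bush bin, ahead of the three stock bushes. The bottom of the bush should touch at TCP z ≈ 0.0343, so I'll lower gently.

>>> {"op": "drive_tool", "data": {"commands": [[1, 0.06, 0.08, 4, 0], [1, 0.06, 0.08, 8, 0], [1, 0.06, 0.08, 10.5, 0], [1, 0.06, 0.08, 11.8, 0], [1, 0.06, 0.08, 12.2, 0], [1, 0.06, 0.08, 12.4, 0], [1, 0.06, 0.08, 12.48, 0], [1, 0.06, 0.08, 12.5, 0], [1, 0.06, 0.08, 12.5, 0]]}}

```text
t: 5.5
ee_pos: [0.6304, 0.0036, 0.0397]
orientation: [[0.998, 0.065, -0.001], [0.065, -0.998, -0.001], [-0.001, 0.001, -1.0]]
ft_force: [-10.5, 2.6, 20.8]
gripper_width: 0.0314
```

```bash
python3 -c "
from h import *
go(.631,.0024,.0343,93.4)"
```

```text
t 5.5 p [0.6304 0.0036 0.0397] yaw -86.3 q [ 15.  34. -12.   0. -44.  79.] F [-10.5   2.6  20.8] w 0.0314 
 shift cm [0.05 0.13 0.54] turn rad 0.006
```

>>> {"op": "drive_tool", "data": {"commands": [[1, 0, 0, -0.3, 0], [1, 0, 0, -0.3, 0]]}}

```text
t: 5.75
ee_pos: [0.6314, 0.0044, 0.0442]
orientation: [[0.998, 0.066, 0.003], [0.066, -0.998, -0.001], [0.003, 0.001, -1.0]]
ft_force: [-1.5, -0.3, -1.5]
gripper_width: 0.0315
```

Run:
```python
from h import *
go(.631,.0024,.0343,93.4)
s=vision.snapshot('scene');t=vision.snapshot('top')
a=cv2.resize(s[200:300,240:360],(480,400),interpolation=2)
b=cv2.resize(t[50:170,200:300],(333,400),interpolation=2)
cv2.imwrite('pics/c3.png',cv2.convertScaleAbs(np.hstack([a,b]),alpha=1.8,beta=20))
```

```text
t 5.75 p [0.6314 0.0044 0.0442] yaw -86.2 q [ 15.  34. -12.   0. -44.  79.] F [-1.5 -0.3 -1.5] w 0.0315 
 shift cm [-0.06  0.2   0.99] turn rad 0.007
```

View pics/c3.png

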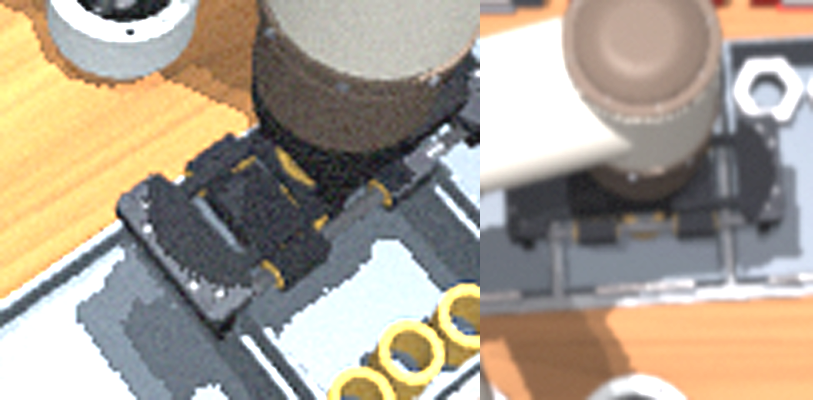

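The contact came about 5 mm early. I'll triangulate the stock tops to see whether the bins' floor sits higher than I assumed, using loose parts as reference.

Run:
```python
from h import *
from scipy.optimize import least_squares
def tri(pt,ps):
    r=least_squares(lambda X:np.r_[proj('top',X)-pt,proj('scene',X)-ps],[.6,0,.03]); print(r.x.round(4),r.fun.round(2))
T=lambda x,y:np.array((108+(x+.5)/2.75-.5,55+(y+.5)/2.75-.5)); S=lambda x,y:np.array((200+x/3-.33,120+y/3-.33))
tri(T(338,57),S(473,478)); tri(T(380,59),S(428,504)); tri(T(419,51),S(391,540))
print('ref bush, nut, fl'); tri(np.array((139.9,186.4)),np.array((353.2,144))); tri(np.array((199.8,175.1)),np.array((313.9,178.9)));tri(np.array((316.6,178.4)),np.array((206.6,233.2)))
print(proj('scene',[.6314,.0044,.05]))
```

```text
[0.7246 0.0467 0.0442] [-0.28 -0.22 -0.29  0.02]
[0.7219 0.009  0.0462] [-0.32 -0.23 -0.32  0.02]
[ 0.7278 -0.0268  0.0486] [-0.01 -0.01 -0.01  0.  ]
ref bush, nut, fl
[0.451  0.2688 0.0376] [-0.37 -0.29 -0.48  0.03]
[0.4782 0.1244 0.0331] [-0.49 -0.34 -0.58  0.04]
[ 0.4669 -0.1607  0.0424] [-0.75 -0.34 -0.73  0.05]
[313.02660704 252.57768295]
```

>>> {"op": "drive_tool", "data": {"commands": [[1, 0, 0.1, 0.15, 0], [1, 0, 0.1, 0.2, 0], [1, 0, 0.1, 0.2, 0], [1, 0, 0.1, 0.2, 0]]}}

```text
t: 6.35
ee_pos: [0.6306, 0.0029, 0.0405]
orientation: [[0.998, 0.065, -0.0], [0.065, -0.998, -0.001], [-0.001, 0.001, -1.0]]
ft_force: [-0.1, 1.1, -1.4]
gripper_width: 0.0315
```

```bash
python3 -c "
from h import *
go(.631,.0024,.0343,93.4); print(arm.get_obs()['moment'])"
```

```text
t 6.35 p [0.6306 0.0029 0.0405] yaw -86.3 q [ 15.  34. -12.   0. -44.  79.] F [-0.1  1.1 -1.4] w 0.0315 
 shift cm [0.04 0.05 0.62] turn rad 0.006
[-0.04358102  0.00219632 -0.04156059]
```

>>> {"op": "drive_tool", "data": {"commands": [[1, 0, 0, 0.1, 0], [1, 0, 0, 0.15, 0], [1, 0, 0, 0.15, 0]]}}

```text
t: 6.72
ee_pos: [0.6308, 0.0029, 0.0398]
orientation: [[0.998, 0.065, 0.0], [0.065, -0.998, -0.001], [0.0, 0.001, -1.0]]
ft_force: [-1.2, -0.0, 4.5]
gripper_width: 0.031
```

```bash
python3 -c "
from h import *
go(.631,.0024,.0343,93.4); print(arm.get_obs()['moment'])"
```

```text
t 6.72 p [0.6308 0.0029 0.0398] yaw -86.3 q [ 15.  34. -12.   0. -44.  79.] F [-1.2 -0.   4.5] w 0.031 
 shift cm [0.02 0.05 0.55] turn rad 0.006
[0.06687039 0.53554481 0.04328013]
```

The first contact is crisp at TCP z ≈ 0.0397 both times. To tell whether it is the floor or a rim, I'll lift, shift 12 mm further back and touch down again.

>>> {"op": "drive_tool", "data": {"commands": [[1, 0, 0, -0.6, 0], [1, 0.6, 0, -0.8, 0], [1, 1.2, 0, -0.8, 0], [1, 1.2, 0, -0.5, 0], [1, 1.2, 0, -0.2, 0], [1, 1.2, 0, 0, 0], [1, 1.2, 0, 0.1, 0], [1, 1.2, 0, 0.15, 0], [1, 1.2, 0, 0.15, 0]]}}

```text
t: 7.85
ee_pos: [0.6424, 0.0036, 0.0398]
orientation: [[0.998, 0.066, -0.0], [0.066, -0.998, -0.002], [-0.0, 0.002, -1.0]]
ft_force: [-5.1, 0.9, 7.8]
gripper_width: 0.0312
```

```bash
python3 -c "
from h import *
go(.631,.0024,.0343,93.4); print(arm.get_obs()['moment'])"
```

```text
t 7.85 p [0.6424 0.0036 0.0398] yaw -86.2 q [ 15.  35. -10.   0. -45.  79.] F [-5.1  0.9  7.8] w 0.0312 
 shift cm [-1.14  0.04  0.55] turn rad 0.007
[ 0.11171668  1.07315547 -0.01692314]
```

Contact height is the same at 0.0398, so this is the flat bin floor, standing about 8.4 mm above the bench. The row is raised. Release here.

>>> {"op": "drive_tool", "data": {"commands": [[1, 0, 0, -0.05, 0], [-0.2, 0, 0, -0.05, 0], [-0.2, 0, 0, -0.05, 0], [-0.2, 0, 0, -0.05, 0], [-0.2, 0, 0, -0.05, 0], [-0.2, 0, 0, -3, 0], [-0.2, 0, 0, -7, 0], [-0.2, 0, 0, -12, 0], [-1, 0, 0, -13, 0]]}}

```text
t: 8.98
ee_pos: [0.6445, 0.0041, 0.1744]
orientation: [[0.998, 0.066, 0.008], [0.066, -0.998, -0.001], [0.008, 0.001, -1.0]]
ft_force: [-0.9, -0.3, 0.6]
gripper_width: 0.0569
```

```bash
python3 -c "
from h import *
go(.477,.1265,.16,9)"
```

```text
t 8.97 p [0.6445 0.0041 0.1744] yaw -86.2 q [ 15.  27.  -3.   0. -60.  79.] F [-0.9 -0.3  0.6] w 0.0569 
 shift cm [-15.92 -13.33   1.3 ] turn rad 1.48
```

>>> {"op": "drive_tool", "data": {"commands": [[-1, -3, -2.5, 0, 0.17], [-1, -6, -5, 0.3, 0.35], [-1, -9, -7.5, 0.6, 0.53], [-1, -12, -10, 0.9, 0.71], [-1, -14, -12, 1.2, 0.89], [-1, -15.5, -13, 1.3, 1.07], [-1, -15.9, -13.3, 1.3, 1.25], [-1, -15.9, -13.3, 1.3, 1.4], [-1, -15.9, -13.3, 1.3, 1.48], [-1, -15.9, -13.3, 1.3, 1.48], [-1, -15.9, -13.3, 1.3, 1.48]]}}

```text
t: 10.35
ee_pos: [0.477, 0.1261, 0.1597]
orientation: [[0.158, -0.987, 0.007], [-0.987, -0.158, -0.001], [0.002, -0.007, -1.0]]
ft_force: [-0.1, 0.1, -0.5]
gripper_width: 0.0875
```

Run:
```python
from h import *
go(.477,.1265,.029,9)
s=vision.snapshot('scene');t=vision.snapshot('top')
a=cv2.resize(s[100:200,260:360],(400,400),interpolation=2); b=cv2.resize(s[200:300,270:390],(480,400),interpolation=2)[:,:400]
cv2.imwrite('pics/c4.png',cv2.convertScaleAbs(np.hstack([a,b]),alpha=1.4))
```

```text
t 10.35 p [0.477  0.1261 0.1597] yaw -170.9 q [ 34.  14. -25.   0. -50. -25.] F [-0.1  0.1 -0.5] w 0.0875 
 shift cm [-0.07  0.08 13.07] turn rad 0.001
```

View pics/c4.png

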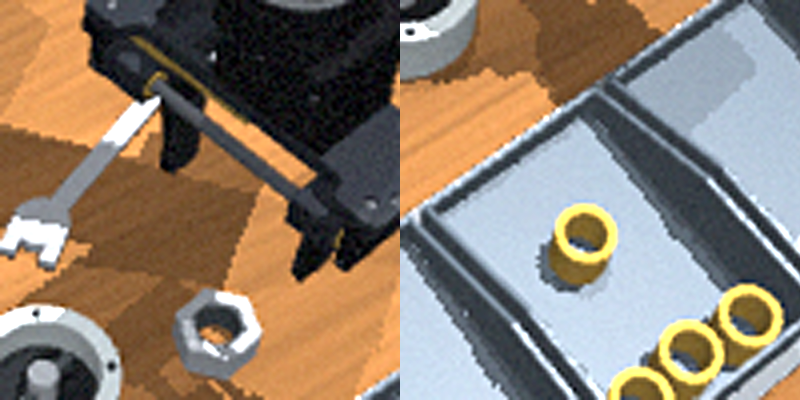

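The plain bush stands on its bin floor, and the gripper is over the nut with jaws across its flats. Grasping.

>>> {"op": "drive_tool", "data": {"commands": [[-1, 0, 0.1, 5, 0], [-1, 0, 0.1, 9, 0], [-1, 0, 0.1, 11.5, 0], [-1, 0, 0.1, 13.0, 0], [-1, 0, 0.1, 13.0, 0], [1, 0, 0.1, 13.0, 0], [1, 0, 0.1, 13.0, 0], [1, 0, 0.1, 13.0, 0], [1, 0, 0.1, 13.0, 0], [1, 0, 0.1, 13.0, 0], [1, 0, 0.1, 13.0, 0]]}}

```text
t: 11.82
ee_pos: [0.4773, 0.126, 0.03]
orientation: [[0.157, -0.988, 0.008], [-0.988, -0.157, -0.001], [0.002, -0.008, -1.0]]
ft_force: [0.2, -0.3, 1.7]
gripper_width: 0.0459
```

```bash
python3 -c "
from h import *
go(.640,-.127,.16,9)"
```

```text
t 11.82 p [0.4773 0.126  0.03  ] yaw -171.0 q [ 34.  26. -33.   1. -31. -25.] F [ 0.2 -0.3  1.7] w 0.0459 
 shift cm [ 27.57 -12.19 -12.85] turn rad 0.001
```

>>> {"op": "drive_tool", "data": {"commands": [[1, 0, 0, -3, 0], [1, 0, 0, -7.5, 0], [1, 0, 0, -12.5, 0], [1, 3.5, -1.5, -12.8, 0.03], [1, 8, -3.5, -12.8, 0.06], [1, 13, -5.7, -12.8, 0.1], [1, 18, -8, -12.8, 0.1], [1, 23, -10.2, -12.8, 0.1], [1, 26.3, -11.6, -12.8, 0.1], [1, 27.6, -12.2, -12.8, 0.1], [1, 27.6, -12.2, -12.8, 0.1], [1, 27.6, -12.2, -12.8, 0.1]]}}

```text
t: 13.32
ee_pos: [0.6394, -0.1262, 0.1593]
orientation: [[0.059, -0.998, 0.007], [-0.998, -0.059, -0.0], [0.001, -0.007, -1.0]]
ft_force: [0.4, -0.2, -1.9]
gripper_width: 0.046
```

```bash
python3 -c "
from h import *
go(.640,-.127,.0384,3.4)"
```

```text
t 13.32 p [ 0.6394 -0.1262  0.1593] yaw -176.6 q [  3.  28.  -3.   0. -59.   0.] F [ 0.4 -0.2 -1.9] w 0.046 
 shift cm [ 0.08  0.03 12.09] turn rad -0.0
```

>>> {"op": "drive_tool", "data": {"commands": [[1, 0.08, 0, 4, 0], [1, 0.08, 0, 8, 0], [1, 0.08, 0, 10.3, 0], [1, 0.08, 0, 11.4, 0], [1, 0.08, 0, 11.7, 0], [1, 0.08, 0, 11.85, 0], [1, 0.08, 0, 12.0, 0], [1, 0.08, 0, 12.05, 0], [1, 0.08, 0, 12.05, 0]]}}

```text
t: 14.45
ee_pos: [0.6404, -0.1271, 0.0391]
orientation: [[0.059, -0.998, 0.008], [-0.998, -0.059, -0.0], [0.001, -0.008, -1.0]]
ft_force: [0.5, 0.5, -0.9]
gripper_width: 0.0457
```

>>> {"op": "drive_tool", "data": {"commands": [[1, 0, 0, 0.05, 0], [1, 0, 0, 0.1, 0], [1, 0, 0, 0.12, 0], [1, 0, 0, 0.12, 0]]}}

```text
t: 14.95
ee_pos: [0.6404, -0.1271, 0.0391]
orientation: [[0.059, -0.998, 0.008], [-0.998, -0.059, -0.0], [0.001, -0.008, -1.0]]
ft_force: [-3.5, 0.4, 5.3]
gripper_width: 0.0457
```

Floor contact at 5 N. Release and rise.

>>> {"op": "drive_tool", "data": {"commands": [[1, 0, 0, -0.03, 0], [-0.33, 0, 0, -0.03, 0], [-0.33, 0, 0, -0.03, 0], [-0.33, 0, 0, -0.03, 0], [-0.33, 0, 0, -0.03, 0], [-0.33, 0, 0, -3, 0], [-0.33, 0, 0, -7, 0], [-0.33, 0, 0, -12, 0], [-1, 0, 0, -13, 0], [-1, 0, 0, -13, 0]]}}

```text
t: 16.2
ee_pos: [0.6395, -0.1269, 0.1697]
orientation: [[0.059, -0.998, 0.009], [-0.998, -0.059, -0.0], [0.001, -0.009, -1.0]]
ft_force: [0.3, 0.1, -0.8]
gripper_width: 0.0708
```

```bash
python3 -c "
from h import *
go(.466,-.1615,.16,3.4)"
```

```text
t 16.2 p [ 0.6395 -0.1269  0.1697] yaw -176.6 q [  3.  28.  -2.   0. -60.   0.] F [ 0.3  0.1 -0.8] w 0.0708 
 shift cm [ 2.43 17.53  0.81] turn rad -0.0
```

>>> {"op": "drive_tool", "data": {"commands": [[-1, 0.5, 4, 0.3, 0], [-1, 1.2, 9, 0.6, 0], [-1, 1.9, 14, 0.8, 0], [-1, 2.3, 16.8, 0.8, 0], [-1, 2.4, 17.5, 0.8, 0], [-1, 2.4, 17.5, 0.8, 0], [-1, 2.4, 17.5, 0.8, 0]]}}

```text
t: 17.08
ee_pos: [0.4674, -0.161, 0.1597]
orientation: [[0.059, -0.998, 0.009], [-0.998, -0.059, -0.0], [0.001, -0.009, -1.0]]
ft_force: [0.9, -1.4, -0.3]
gripper_width: 0.0869
```

Run:
```python
from h import *
go(.466,-.1615,.037,3.4)
s=vision.snapshot('scene')
a=cv2.resize(s[160:260,150:250],(400,400),interpolation=2); b=cv2.resize(s[230:350,220:340],(400,400),interpolation=2)
cv2.imwrite('pics/c5.png',cv2.convertScaleAbs(np.hstack([a,b]),alpha=1.4))
```

```text
t 17.07 p [ 0.4674 -0.161   0.1597] yaw -176.6 q [ -0.  14. -25.   0. -50.   4.] F [ 0.9 -1.4 -0.3] w 0.0869 
 shift cm [ 0.03  0.25 12.27] turn rad -0.0
```

View pics/c5.png

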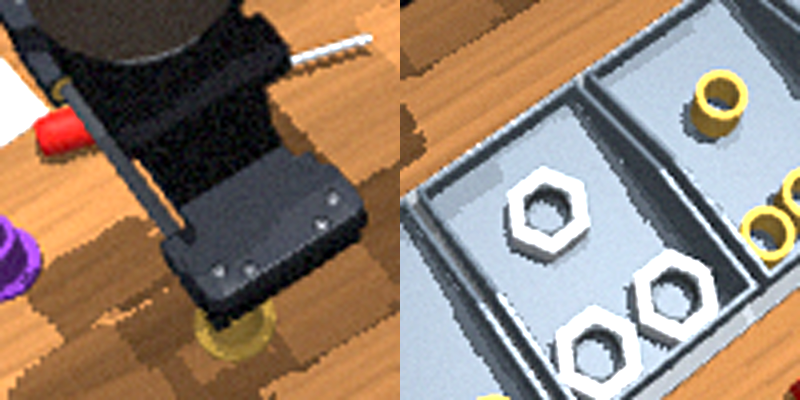

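The nut lies flat in its bin. Next, the flanged bush, with tips kept about 7 mm above the flange.

>>> {"op": "drive_tool", "data": {"commands": [[-1, 0, 0.2, 5, 0], [-1, 0, 0.2, 9, 0], [-1, 0, 0.2, 11.2, 0], [-1, 0, 0.2, 12.2, 0], [-1, 0, 0.2, 12.2, 0], [1, 0, 0.2, 12.2, 0], [1, 0, 0.2, 12.2, 0], [1, 0, 0.2, 12.2, 0], [1, 0, 0.2, 12.2, 0], [1, 0, 0.2, 12.2, 0], [1, 0, 0.2, 12.2, 0], [1, 0, 0.2, 12.2, 0]]}}

```text
t: 18.62
ee_pos: [0.4662, -0.1611, 0.0377]
orientation: [[0.059, -0.998, 0.009], [-0.998, -0.059, -0.0], [0.001, -0.009, -1.0]]
ft_force: [-0.2, -0.1, 1.1]
gripper_width: 0.031
```

```bash
python3 -c "
from h import *
go(.646,-.258,.16,3.4)"
```

```text
t 18.62 p [ 0.4662 -0.1611  0.0377] yaw -176.6 q [ -0.  25. -33.   0. -32.   4.] F [-0.2 -0.1  1.1] w 0.031 
 shift cm [ 10.74 -17.48 -12.07] turn rad -0.0
```

>>> {"op": "drive_tool", "data": {"commands": [[1, 0, 0, -3, 0], [1, 0, 0, -7.5, 0], [1, 0, 0, -12, 0], [1, 2, -3.3, -12.1, 0], [1, 4.5, -7.3, -12.1, 0], [1, 7, -11.4, -12.1, 0], [1, 9.4, -15.3, -12.1, 0], [1, 10.4, -17, -12.1, 0], [1, 10.7, -17.5, -12.1, 0], [1, 10.7, -17.5, -12.1, 0], [1, 10.7, -17.5, -12.1, 0]]}}

```text
t: 20.0
ee_pos: [0.6454, -0.257, 0.1604]
orientation: [[0.06, -0.998, 0.008], [-0.998, -0.06, 0.0], [0.0, -0.008, -1.0]]
ft_force: [-1.0, 0.4, -1.1]
gripper_width: 0.0311
```

```bash
python3 -c "
from h import *
go(.646,-.258,.0465,3.4)"
```

```text
t 20.0 p [ 0.6454 -0.257   0.1604] yaw -176.6 q [ -8.  32.   4.  -0. -62.  12.] F [-1.   0.4 -1.1] w 0.0311 
 shift cm [ 0.1   0.04 11.39] turn rad 0.0
```

>>> {"op": "drive_tool", "data": {"commands": [[1, 0.1, 0, 4, 0], [1, 0.1, 0, 7.5, 0], [1, 0.1, 0, 9.8, 0], [1, 0.1, 0, 10.7, 0], [1, 0.1, 0, 11.0, 0], [1, 0.1, 0, 11.15, 0], [1, 0.1, 0, 11.25, 0], [1, 0.1, 0, 11.35, 0], [1, 0.1, 0, 11.35, 0], [1, 0.1, 0, 11.35, 0]]}}

```text
t: 21.25
ee_pos: [0.6464, -0.258, 0.047]
orientation: [[0.06, -0.998, 0.008], [-0.998, -0.06, 0.0], [0.0, -0.008, -1.0]]
ft_force: [-0.4, -0.9, -1.2]
gripper_width: 0.031
```

>>> {"op": "drive_tool", "data": {"commands": [[1, 0, 0, 0.05, 0], [1, 0, 0, 0.1, 0], [1, 0, 0, 0.13, 0], [1, 0, 0, 0.13, 0]]}}

```text
t: 21.75
ee_pos: [0.6465, -0.258, 0.0467]
orientation: [[0.06, -0.998, 0.008], [-0.998, -0.06, -0.0], [0.001, -0.008, -1.0]]
ft_force: [-2.2, 1.4, 4.8]
gripper_width: 0.0312
```

Floor contact again. Release to about 50 mm and rise.

>>> {"op": "drive_tool", "data": {"commands": [[1, 0, 0, -0.03, 0], [-0.2, 0, 0, -0.03, 0], [-0.2, 0, 0, -0.03, 0], [-0.2, 0, 0, -0.03, 0], [-0.2, 0, 0, -0.03, 0], [-0.2, 0, 0, -3, 0], [-0.2, 0, 0, -7, 0], [-0.2, 0, 0, -11, 0], [-1, 0, 0, -12, 0], [-1, 0, 0, -12, 0]]}}

```text
t: 23.0
ee_pos: [0.6455, -0.2579, 0.1671]
orientation: [[0.06, -0.998, 0.01], [-0.998, -0.06, 0.0], [0.0, -0.01, -1.0]]
ft_force: [0.8, 0.4, -0.3]
gripper_width: 0.0649
```

```bash
python3 -c "
from h import *
go(.4588,-.305,.16,152.8)"
```

```text
t 23.0 p [ 0.6455 -0.2579  0.1671] yaw -176.6 q [ -9.  32.   5.  -0. -62.  12.] F [ 0.8  0.4 -0.3] w 0.0649 
 shift cm [ 3.59 18.93  0.53] turn rad 0.534
```

>>> {"op": "drive_tool", "data": {"commands": [[-1, 0.8, 4, 0.2, 0.15], [-1, 1.8, 9, 0.5, 0.32], [-1, 2.7, 14, 0.5, 0.48], [-1, 3.4, 17.7, 0.5, 0.534], [-1, 3.6, 18.9, 0.5, 0.534], [-1, 3.6, 18.9, 0.5, 0.534], [-1, 3.6, 18.9, 0.5, 0.534]]}}

```text
t: 23.88
ee_pos: [0.4602, -0.305, 0.1599]
orientation: [[-0.456, -0.89, 0.01], [-0.89, 0.456, 0.0], [-0.004, -0.008, -1.0]]
ft_force: [0.5, 0.7, 0.1]
gripper_width: 0.087
```

Run:
```python
from h import *
go(.4588,-.305,.029,152.8)
s=vision.snapshot('scene')
a=cv2.resize(s[190:290,90:190],(400,400),interpolation=2); b=cv2.resize(s[264:384,150:270],(400,400),interpolation=2)
cv2.imwrite('pics/c6.png',cv2.convertScaleAbs(np.hstack([a,b]),alpha=1.4))
```

```text
t 23.88 p [ 0.4602 -0.305   0.1599] yaw 152.9 q [-17.  19. -17.  -0. -53. -10.] F [0.5 0.7 0.1] w 0.087 
 shift cm [ 0.12  0.24 13.09] turn rad 0.002
```

View pics/c6.png

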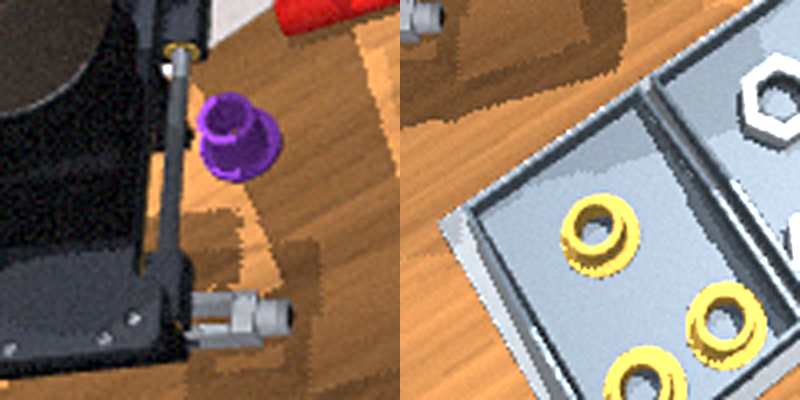

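The flanged bush stands properly in its bin. The purple look-alike is close to one finger, so I'll go down on the fork with the jaws narrowed to 60 mm.

>>> {"op": "drive_tool", "data": {"commands": [[-0.38, 0.1, 0.1, 3, 0], [-0.38, 0.1, 0.1, 6, 0], [-0.38, 0.1, 0.1, 9, 0], [-0.38, 0.1, 0.2, 11.5, 0], [-0.38, 0.1, 0.2, 13.0, 0], [-0.38, 0.1, 0.2, 13.0, 0], [1, 0.1, 0.2, 13.0, 0], [1, 0.1, 0.2, 13.0, 0], [1, 0.1, 0.2, 13.0, 0], [1, 0.1, 0.2, 13.0, 0], [1, 0.1, 0.2, 13.0, 0], [1, 0.1, 0.2, 13.0, 0]]}}

```text
t: 25.42
ee_pos: [0.4591, -0.3049, 0.0302]
orientation: [[-0.456, -0.89, 0.009], [-0.89, 0.456, 0.0], [-0.004, -0.008, -1.0]]
ft_force: [-0.3, 0.9, 3.8]
gripper_width: 0.0241
```

Run:
```python
from h import *
go(.613,.263,.16,93.4)
s=vision.snapshot('scene')
cv2.imwrite('pics/c7.png',cv2.convertScaleAbs(cv2.resize(s[190:310,80:220],(700,600),interpolation=2),alpha=1.4))
```

```text
t 25.43 p [ 0.4591 -0.3049  0.0302] yaw 152.9 q [-17.  29. -24.  -0. -36. -10.] F [-0.3  0.9  3.8] w 0.0241 
 shift cm [-57.62  12.06 -12.83] turn rad 1.038
```

View pics/c7.png

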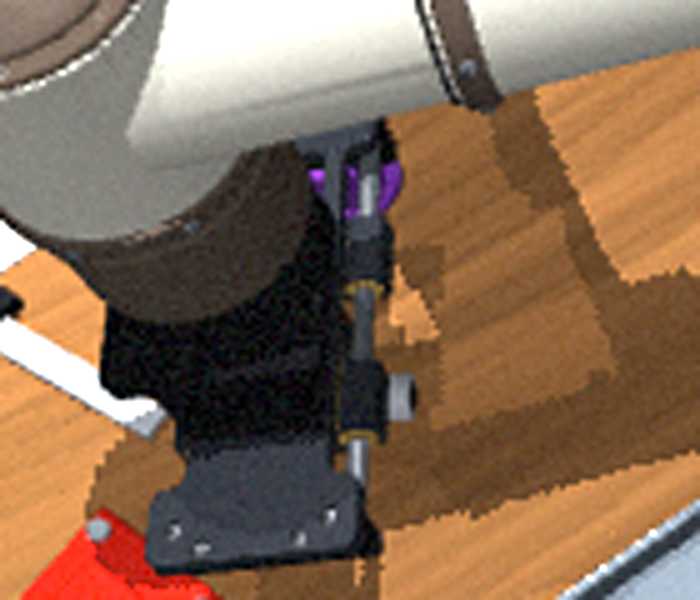

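The fork is gripped at 24.1 mm, with its neck protruding to the right, and the purple bush is untouched. Lift and carry to the fork bin.

>>> {"op": "drive_tool", "data": {"commands": [[1, 0, 0, -3, 0], [1, 0, 0, -7.5, 0], [1, 0, 0, -12.5, 0], [1, -3, 0.6, -12.8, 0.05], [1, -7, 1.5, -12.8, 0.12], [1, -11.5, 2.4, -12.8, 0.2], [1, -16, 3.3, -12.8, 0.3], [1, -20.5, 4.3, -12.8, 0.4], [1, -25, 5.2, -12.8, 0.5], [1, -29.5, 6.2, -12.8, 0.6], [1, -34, 7.1, -12.8, 0.7], [1, -38, 8, -12.8, 0.8]]}}

```text
t: 26.98
ee_pos: [0.5599, 0.0715, 0.1585]
orientation: [[-0.957, -0.291, 0.009], [-0.291, 0.957, 0.0], [-0.008, -0.002, -1.0]]
ft_force: [0.7, 0.4, -0.6]
gripper_width: 0.0236
```

```bash
python3 -c "
from h import *
go(.613,.263,.16,93.4)"
```

```text
t 26.98 p [0.5599 0.0715 0.1585] yaw 106.9 q [ 24.  21. -16.   0. -53. -97.] F [ 0.7  0.4 -0.6] w 0.0236 
 shift cm [-10.65  16.78  -0.1 ] turn rad 0.235
```

>>> {"op": "drive_tool", "data": {"commands": [[1, -2.3, 3.6, -0.1, 0.05], [1, -4.8, 7.6, -0.1, 0.12], [1, -7.3, 11.5, -0.1, 0.19], [1, -9.3, 14.7, -0.1, 0.235], [1, -10.6, 16.7, -0.1, 0.235], [1, -10.65, 16.8, -0.1, 0.235], [1, -10.65, 16.8, -0.1, 0.235], [1, -10.65, 16.8, -0.1, 0.235]]}}

```text
t: 27.98
ee_pos: [0.6127, 0.2622, 0.1599]
orientation: [[-0.998, -0.059, 0.008], [-0.059, 0.998, -0.0], [-0.008, -0.001, -1.0]]
ft_force: [-0.4, -0.2, -1.8]
gripper_width: 0.0239
```

Run:
```python
from h import *
go(.613,.263,.0389,93.4)
s=vision.snapshot('scene')
cv2.imwrite('pics/c8.png',cv2.convertScaleAbs(cv2.resize(s[120:280,340:480],(525,600),interpolation=2),alpha=1.4))
```

```text
t 27.98 p [0.6127 0.2622 0.1599] yaw 93.4 q [  37.   30.   -0.    0.  -60. -124.] F [-0.4 -0.2 -1.8] w 0.0239 
 shift cm [ 0.07  0.08 12.1 ] turn rad -0.001
```

View pics/c8.png

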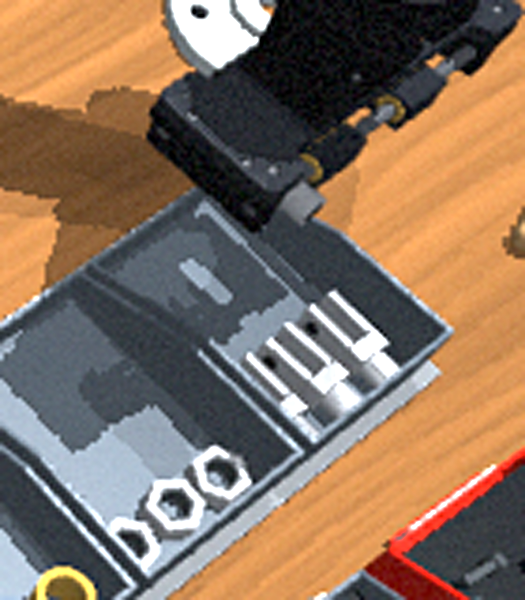

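The fork is aligned with the stock, neck to the back, over the empty front of its bin. Lowering.

>>> {"op": "drive_tool", "data": {"commands": [[1, 0, 0.1, 4, 0], [1, 0, 0.1, 8, 0], [1, 0, 0.1, 10.3, 0], [1, 0, 0.1, 11.3, 0], [1, 0, 0.1, 11.6, 0], [1, 0, 0.1, 11.75, 0], [1, 0, 0.1, 11.9, 0], [1, 0, 0.1, 12.0, 0], [1, 0, 0.1, 12.0, 0], [1, 0, 0.1, 12.0, 0]]}}

```text
t: 29.28
ee_pos: [0.6138, 0.2633, 0.0402]
orientation: [[-0.998, -0.059, 0.009], [-0.059, 0.998, 0.0], [-0.009, -0.0, -1.0]]
ft_force: [0.1, 0.3, -1.4]
gripper_width: 0.0237
```

>>> {"op": "drive_tool", "data": {"commands": [[1, 0, 0, 0.05, 0], [1, 0, 0, 0.1, 0], [1, 0, 0, 0.15, 0], [1, 0, 0, 0.2, 0], [1, 0, 0, 0.2, 0]]}}

```text
t: 29.9
ee_pos: [0.6139, 0.2634, 0.0392]
orientation: [[-0.998, -0.059, 0.009], [-0.059, 0.998, 0.0], [-0.009, -0.0, -1.0]]
ft_force: [-2.7, -0.3, 5.7]
gripper_width: 0.0238
```

Contact at 6 N. Release and rise.

>>> {"op": "drive_tool", "data": {"commands": [[1, 0, 0, -0.03, 0], [-0.05, 0, 0, -0.03, 0], [-0.05, 0, 0, -0.03, 0], [-0.05, 0, 0, -0.03, 0], [-0.05, 0, 0, -0.03, 0], [-0.05, 0, 0, -3, 0], [-0.05, 0, 0, -7, 0], [-0.05, 0, 0, -12, 0], [-0.05, 0, 0, -15, 0], [-0.05, 10, 6, -15, 0], [-0.05, 10, 6, -15, 0]]}}

```text
t: 31.28
ee_pos: [0.5081, 0.3177, 0.1887]
orientation: [[-0.998, -0.058, 0.01], [-0.058, 0.998, 0.001], [-0.01, 0.001, -1.0]]
ft_force: [0.6, 1.6, 0.4]
gripper_width: 0.0457
```

>>> {"op": "drive_tool", "data": {"commands": [[-0.05, 5, 5, -4, 0], [-0.05, 9, 9, -4, 0], [-0.05, 13, 13, -4, 0], [-0.05, 15, 15, -4, 0], [-0.05, 15, 15, -4, 0], [-0.05, 15, 15, -4, 0]]}}

```text
t: 32.02
ee_pos: [0.3494, 0.4584, 0.2273]
orientation: [[-0.998, -0.058, 0.01], [-0.058, 0.998, 0.001], [-0.01, 0.0, -1.0]]
ft_force: [-0.0, 0.4, -0.5]
gripper_width: 0.0453
```

Run:
```python
from h import *
go(.4,.5,.3,93.4)
s=vision.snapshot('scene')
cv2.imwrite('pics/fin.png',cv2.resize(s[90:384,0:512],None,fx=1.56,fy=1.56,interpolation=2))
```

```text
t 32.02 p [0.3494 0.4584 0.2273] yaw 93.3 q [  69.   18.   -9.    1.  -63. -156.] F [-0.   0.4 -0.5] w 0.0453 
 shift cm [-5.36  3.86 -7.22] turn rad -0.002
```

View pics/fin.png

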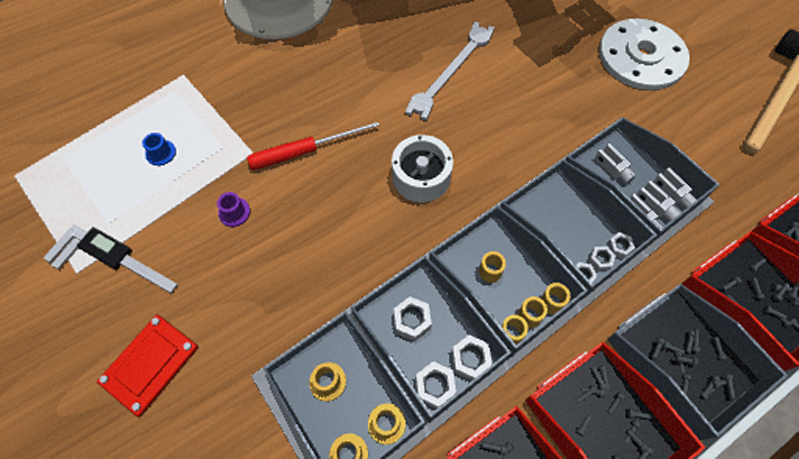

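All four parts stand in front of their stock. The valve body and the look-alikes are unmoved.

```bash
python3 -c "
from bench import order
print(order.hand_in())"
```

```text
the job is handed in; nothing more can be done
None
```

All four parts are in the bins that hold matching stock, and the job is handed in at about 32 s of the 115 s allowed. The plain bush, nut, flanged bush and fork head each sit on the bin floor in front of the stock, the same way up as they lay before.

- **Last picture:** it shows all four parts in place. The valve body and the blue and purple look-alikes look unmoved, and the gripper is clear with wrist force about 0.
- **Bin floor height:** it came out about 8–9 mm above the bench, not the 3 mm I had assumed. The plain bush's first touchdown therefore pressed at about 21 N, under the 40 N limit. I lifted it, touched down again 12 mm further back at the same height to confirm it was the floor, and released it there at about 8 N.
- **Other touchdowns:** the nut, flanged bush and fork head were each set down with about 5–6 N of contact before release.
- **Disagreement:** the two cameras differed by up to 7 mm on part positions. I used values between them, and every grasp closed to within 1 mm of the expected width.

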